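Nudge the plaster drum up the drying gutter

ROBOT

A 6-joint arm with a two-finger parallel gripper is mounted at the origin on the work surface. World frame = base frame: x ahead of the robot, y to its left, z up, the work surface at z = 0. Lengths are in m, angles in rad, forces in N, time in s.
With the tool pointing down it reaches from about 0.375 to 0.9 m from the base axis. Payload 3.1 kg.
Tool frame: the origin (TCP) lies midway between the tips of the shut fingers; the grasp point (between the pads) lies 19 mm behind it; z points along the fingers, y is the direction in which the jaws open and shut (so a half turn about z gives the same grasp; the last joint's range is limited). The gripper opens to 85 mm and grips with 20 to 120 N. Pads are 22 mm wide; open, the fingers measure 114 mm over their backs; the gripper's body (76 mm by 85 mm) begins 54 mm behind the grasp point. The pads swing forward as they close: fully open they stand 13 mm farther back than shut.
Start: joints at [-1.383, 0.527, 1.433, -0, 1.181, -0.178], TCP at [0.224, -0.583, 0.231] pointing down, gripper open.
Joint ranges: [-3.08, 3.08], [-0.75, 2.2], [0.22, 2.44], [-1.43, 4.57], [0, 2.65], [-2.85, 2.85]. Speed limits (rad/s): [2.79, 2.79, 3.14, 3.14, 3.14, 3.14].

INTERFACE

Orientations are given as a unit quaternion [x, y, z, w].
In Python, from station import manip gives the robot as it stands.
- The arm moves only by the tool servo_tool, never from a script. Its argument "motion" is a list of rows, each a list of 7 numbers: the shift along the tool's x, y, z in mm, then the turn, a rotation vector about the tool's x, y, z in rad, then the opening, from -1 (shut) to 1 (fully open), so that 0 is half open. In form: [[x, y, z, rx, ry, rz, hand], ...]. A call has 1 to 12 rows; each row shifts and turns the pose as measured when the row begins, along the tool's axes as they then stand; what a row does not reach is not made up. A row lasts 1/12 s, in which the tool goes at most 41.7 mm and 7.16 degrees, less where a joint would pass 70% of its speed; a pose out of reach is approached as far as the arm can. A call with a gripper value outside its range is refused whole. The fingers move at their own pace and stop on an object; "grip_force" is the grip in N (left out, the last holds). Time passes only in rows, so rows that do not move let the fingers close. It gives the time, the measured TCP pose, the force and the opening at its end, in the units of the state.
- manip.sense(): the state, without advancing time (a new reading comes with each control period).
- manip.snapshot(name): name is "scene" or "top" or "wrist"; returns a dict with "frame" (384x512x3 uint8, red, green, blue), "mtx" (3x3 intrinsics, pixels), "world_from_camera" (4x4, takes a point from camera to world coordinates). Camera axes: x right, y up, looking along -z (the intrinsics and any distortion apply to the point x, -y, -z); pixel columns grow to the right and rows downward; lengths in m; the calibration is good to about 2 mm. A picture is of the moment at which its call begins. There is no depth.
- manip.sign_off(): hands the job in, once; it reports no verdict.
The state is a dict: "t": time; "q": joint angles; "qd": joint speeds; "tau": joint torques, N m; "tcp_pos": TCP position; "tool_rot": TCP orientation; "force": force on the tool from outside, world axes, zero at the start; "ft_torque": the same for the moment, N m; "finger_gap": opening from 0.0 (shut) to 1.0 (fully open).
Only numpy, scipy, OpenCV 4.12 (cv2) and the standard library are available. Lean on these libraries where they do the work, as an engineer would, in place of code of your own. Each camera call takes 0.05 s, during which the arm holds its last target.

TASK

With the fingertips, gently push the white plaster drum up its lane of the sloped wooden gutter, over the crest, so that it settles in the seat against the upper stop and cannot roll back. Roll it along the lane, never lift it, and leave the terracotta drum at the foot of its lane and everything else on the bench alone.

Things in the scene. Friction and masses are not known exactly. Their poses are not given: they have to be found in the camera images.
- rack: Fixed wooden rolling gutter, 336 mm (x -182 to +154) by 188 mm. Origin: on the table under its middle; x level along the lanes, pointing UPHILL; y across (left looking uphill); z up. Two lanes 76 mm wide, centre lines y = +44 and -44 mm, between 3 guide walls 12 mm thick and 14 mm higher than the lane floor. Space above and behind the foot is open.
- slope (a point): Point on the lane-floor plane at the foot, rack x = -170, y = 0, z = 30 mm. Its x runs up the slope (6 deg = 0.105 rad), z square to the floor; a drum on the slope has its centre at z = 30 mm here. A lip across each lane here (9 mm above floor, 12 mm thick, inner face at this x) keeps drums from rolling off; a drum let go on the slope rolls back to it.
- crest (a point): Top end of the slope, rack x = +90, y = 0, z = 57 mm. Just beyond it the floor steps down 7 mm into the seat (both lanes alike), whose floor tips 3 degrees down towards the upper stop. A drum pushed past the crest drops in and stays.
- stop (a point): Top edge of the upper stop, an upright aluminium plate across each lane's upper end; its face at rack x = +142 mm, its top 40 mm above the seat floor (rack z = 90 mm).
- seat (a point): Point at rack x = +112, y = 0, z = 78.4 mm, axes parallel to the rack's. The centre of a drum seated against the upper stop has x = 0, z = 0 here, and y = +44 or -44 mm by its lane.
- white_drum: Smooth white plaster drum, solid cylinder 60 mm across, 70 mm long, about 0.2 kg, lying across one of the lanes (which one varies) with 3 mm play each side, at rest at the foot against the lip: centre at rack x = -152, z = 62 mm. Rolls freely. Origin: its centre; y is its rolling axis, x and z turn as it rolls.
- clay_drum: Terracotta-coloured drum of the same size, at the foot of the other lane. Origin: its centre.
- bowl: Bystander: small open red mixing bowl, 124 mm across, 55 mm high. Leave alone. Origin: under its centre.
- beaker: Bystander: blue open measuring cup, 76 mm across, 100 mm high. Leave alone. Origin: under its centre.
- hammer: Bystander: hammer lying flat. Leave alone. Origin: a point on it.
- spatula: Bystander: spatula lying flat. Leave alone. Origin: a point on it.
- moulding: Bystander: grey stepped piece of plaster moulding, 150 x 70 mm, about 38 mm high. Leave alone. Origin: under its centre.
- jar: Bystander: white lidded jar, 64 mm across, 85 mm high. Leave alone. Origin: under its centre.
- block: Bystander: dark wooden block, 80 x 50 x 35 mm. Leave alone. Origin: under its centre.
There are look-alikes about, which are no part of the job. What is shaped like the white_drum but pink or yellow is not meant.

How it is judged:
At the end, for the whole second after the job is handed in: The white drum lies at rest in the seat between crest and upper stop of its lane (centre within 7 mm of the seated place along the lane and 5 mm in height, axis across the lane within 0.15 rad, slower than 10 mm/s), and the terracotta drum is within 15 mm of where it started (x of white_drum in the frame of seat between -0.007 and 0.007 m and z of white_drum in the frame of seat between -0.005 and 0.005 m and y of white_drum in the frame of seat between -0.055 and 0.055 m and angle between the y axis of white_drum and the y axis of rack, either way round below 0.15 rad and linear speed of white_drum below 0.01 m/s and distance of clay_drum from where it was at the start of the episode below 0.015 m); the robot touches nothing.
It fails at once if the white drum is lifted off the gutter (more than 12 mm above the lane) (z of white_drum in the frame of slope above 0.042 m).
It fails at once if the white drum is pushed hard (more than 30 N from the fingers) (contact force between the fingers and white_drum above 30 N).
It fails at once if the terracotta drum is moved from the foot of its lane (more than 15 mm) (distance of clay_drum from where it was at the start of the episode above 0.015 m).
It fails at once if a bystander is disturbed (moved more than 20 mm) (distance of any of bowl, beaker, hammer, spatula, moulding, jar, block from where it was at the start of the episode above 0.02 m).
It also fails if it takes over 40 s, if anything falls off the work surface, if the arm or the gripper's body presses on something with over 40 N, if the wrist force passes 120 N, or if a joint passes its speed limit or range.

## Working session

There is one attempt and no reset: what is moved stays moved. The work goes in short steps, Python scripts to look and compute and a tool call to move; the robot and the scene stay as the last step left them, time stands still between calls to the robot, and variables do not carry over. Pictures are saved under pics/ and viewed, and the job is handed in when it is done.

Besides the shell and the picture viewer there is one more tool, called as name([rows], argument=value, ...), one row to a line, values as JSON. servo_tool: Moves the arm, as the interface text tells. Its arguments: {"type":"object","properties":{"motion":{"type":"array"},"grip_force":{"type":"number"}},"required":["motion"]}

```bash
mkdir -p pics; ls; python3 - <<'E'
from station import manip
import cv2,pickle
print(manip.sense())
d={}
for n in ("scene","top","wrist"):
    s=manip.snapshot(n); d[n]=s
    cv2.imwrite(f"pics/{n}0.png",s["frame"][:,:,::-1])
    print(n,s["mtx"].round(1).tolist(),s["world_from_camera"].round(3).tolist(),[k for k in s])
pickle.dump(d,open("d0.pkl","wb"))
E
```

```text
pics
{'t': 0.0, 'q': array([-1.38254615e+00,  5.28453126e-01,  1.43387575e+00, -1.59677132e-05,
        1.18142056e+00, -1.78498274e-01]), 'qd': array([ 0.00122179,  0.00153917, -0.00068335,  0.00032215,  0.00065652,
        0.00064034]), 'tau': array([-9.60859688e-04, -4.42351878e+01, -1.78025508e+01, -2.99094054e-04,
        8.47911928e-03,  9.90312515e-06]), 'tcp_pos': array([ 0.22400349, -0.58272033,  0.23035009]), 'tool_rot': array([ 9.83232881e-01,  1.82351142e-01, -1.26410455e-05, -1.07834380e-03]), 'force': array([0.98071139, 0.39909952, 0.21940453]), 'ft_torque': array([-0.02866479, -0.01813465,  0.02121218]), 'finger_gap': 0.9980779618721051}
scene [[361.8, 0.0, 253.6], [0.0, 361.8, 191.7], [0.0, 0.0, 1.0]] [[-0.857, -0.388, 0.339, 1.029], [0.515, -0.636, 0.574, 0.842], [-0.007, 0.667, 0.745, 1.129], [0.0, 0.0, 0.0, 1.0]] ['frame', 'mtx', 'world_from_camera']
top [[458.2, 0.0, 254.5], [0.0, 458.2, 185.5], [0.0, 0.0, 1.0]] [[-0.025, 0.997, -0.08, 0.422], [-1.0, -0.024, 0.01, 0.038], [0.008, 0.08, 0.997, 1.832], [0.0, 0.0, 0.0, 1.0]] ['frame', 'mtx', 'world_from_camera']
wrist [[275.0, 0.0, 256.3], [0.0, 275.0, 191.3], [0.0, 0.0, 1.0]] [[0.358, 0.895, 0.268, 0.292], [-0.934, 0.344, 0.1, -0.556], [-0.003, -0.286, 0.958, 0.373], [0.0, 0.0, 0.0, 1.0]] ['frame', 'mtx', 'world_from_camera']
```

View pics/top0.png

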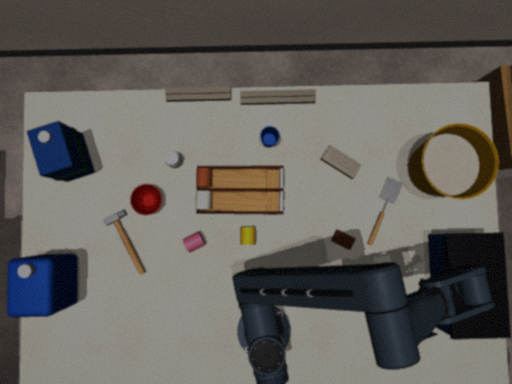

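View pics/scene0.png

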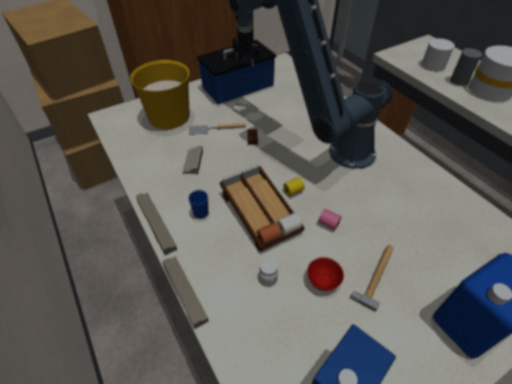

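Top view: the rack spans about cols 196–284, rows 166–214, with its foot on the left (world +y side). Candidates: white drum in the rack (204,200), terracotta drum (204,177), pink drum (194,241), yellow drum (248,235), white jar (174,159). By the description I choose (204,200), and I'll check it in a close crop.

```bash
python3 - <<'E'
import cv2,pickle
d=pickle.load(open("d0.pkl","rb"))
c=d["top"]["frame"][155:225,185:295,::-1]
cv2.imwrite("pics/topcrop.png",cv2.resize(c,None,fx=7,fy=7,interpolation=cv2.INTER_CUBIC))
c=d["scene"]["frame"][160:255,215:310,::-1]
cv2.imwrite("pics/scenecrop.png",cv2.resize(c,None,fx=6,fy=6,interpolation=cv2.INTER_CUBIC))
E
```

```text
(no output)
```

View pics/topcrop.png

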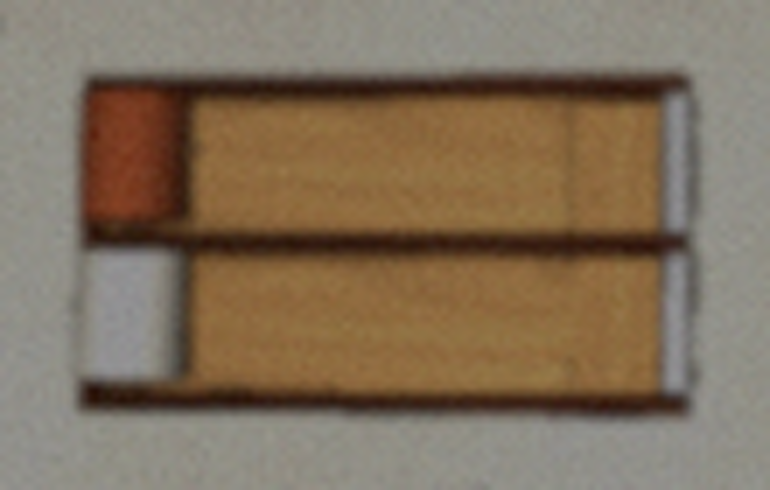

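View pics/scenecrop.png

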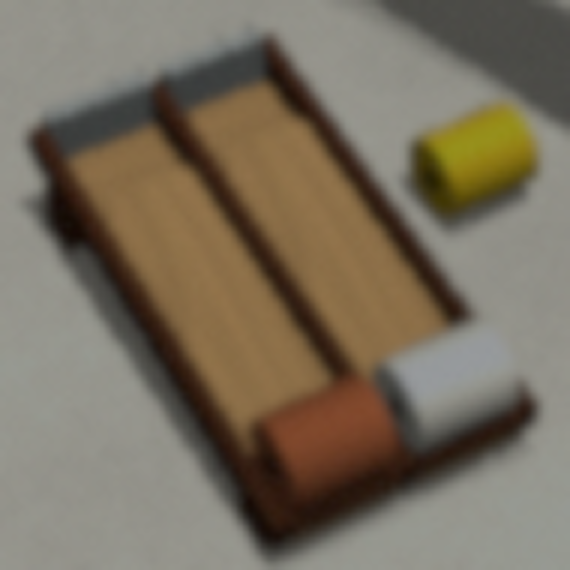

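```bash
cat > h.py <<'E'
import numpy as np, pickle, cv2
from scipy.optimize import least_squares
def proj(s,P):
    T=np.linalg.inv(s["world_from_camera"]); p=(T[:3,:3]@np.atleast_2d(P).T).T+T[:3,3]
    q=np.c_[p[:,0],-p[:,1],-p[:,2]]@s["mtx"].T
    return q[:,:2]/q[:,2:]
def rk(a,P):
    c,s=np.cos(a[2]),np.sin(a[2]); P=np.atleast_2d(P)/1000
    return np.c_[a[0]+c*P[:,0]-s*P[:,1],a[1]+s*P[:,0]+c*P[:,1],P[:,2]]
E
python3 - <<'E'
from h import *
d=pickle.load(open("d0.pkl","rb"))
top=[((88,78),(-182,94,43)),((82,408),(-182,-94,43)),((662,92),(142,82,90)),((662,392),(142,-82,90)),((690,92),(154,82,90)),((690,392),(154,-82,90)),((85,243),(-182,0,43)),((572,165),(90,44,57)),((575,318),(90,-44,57))]
sc=[((270,555),(-182,94,0)),((30,135),(154,94,66)),((272,40),(154,-94,66)),((165,82),(142,0,66)),((532,412),(-182,-94,43))]
A=[(( np.array(u)+.5)/7-.5+[185,155],p) for u,p in top]
B=[(( np.array(u)+.5)/6-.5+[215,160],p) for u,p in sc]
def res(a,S=(1,1)):
    r=[]
    for n,L,w in(("top",A,S[0]),("scene",B,S[1])):
        r.append(w*(proj(d[n],rk(a,[p for _,p in L]))-np.array([u for u,_ in L])))
    return np.vstack(r).ravel()
for S in((1,0),(0,1),(1,1)):
    o=least_squares(res,[.5,.05,-1.57],args=(S,),loss="soft_l1")
    print(S,o.x.round(4)); 
print(res(o.x).reshape(-1,2).round(1).tolist())
o=least_squares(res,[.5,.05,-1.57],args=((1,0),),loss="soft_l1")
a=o.x; print(res(a).reshape(-1,2).round(1).tolist())
print(rk(a,[[-152,-44,62],[112,-44,78],[-152,44,62]]).round(4))
E
```

```text
(1, 0) [ 0.5503  0.0649 -1.6024]
(0, 1) [ 0.5477  0.0624 -1.6267]
(1, 1) [ 0.5499  0.0646 -1.6105]
[[-0.0, -0.7], [-0.3, 0.1], [1.2, 0.2], [0.8, 0.3], [0.3, 0.3], [-0.1, 0.3], [-0.2, -0.4], [0.1, 0.3], [-0.7, 1.0], [0.1, 1.6], [-0.6, 0.3], [-0.4, 0.3], [-1.1, 2.9], [0.7, -1.9]]
[[-0.3, -0.4], [-0.2, 0.4], [0.9, -0.2], [0.9, -0.1], [0.1, -0.1], [0.0, -0.1], [-0.3, -0.1], [-0.1, 0.0], [-0.6, 0.8], [0.5, 1.7], [-0.8, 0.6], [-0.8, 0.4], [-1.4, 3.1], [0.9, -2.1]]
[[ 0.5111  0.2183  0.062 ]
 [ 0.5028 -0.0456  0.078 ]
 [ 0.5991  0.2155  0.062 ]]
```

servo_tool([
  [0, 0, 0, 0, 0, -0.117, 0],
  [0, 0, 0, 0, 0, -0.117, 0],
  [0, 0, 0, 0, 0, -0.117, 0],
  [0, 0, 0, 0, 0, -0.117, 0],
  [0, 0, 0, 0, 0, -0.117, 0],
  [0, 0, 0, 0, 0, -0.117, 0],
  [0, 0, 0, 0, 0, -0.117, 0],
  [0, 0, 0, 0, 0, -0.117, 0],
  [0, 0, 0, 0, 0, -0.117, -0.1],
  [0, 0, 0, 0, 0, -0.117, -0.1],
  [0, 0, 0, 0, 0, 0, -0.1],
])

```text
t: 1.07
tcp_pos: [0.2234, -0.5794, 0.2256]
tool_rot: [0.698, 0.716, 0.004, -0.005]
force: [-0.4, 0.6, -0.4]
finger_gap: 0.447
```

servo_tool([
  [25, 32, -4, 0, 0, 0.03, -0.1],
  [25, 32, -4, 0, 0, 0.03, -0.1],
  [25, 32, -4, 0, 0, 0, -0.1],
  [25, 32, -4, 0, 0, 0, -0.1],
  [25, 32, -2, 0, 0, 0, -0.1],
  [25, 32, -2, 0, 0, 0, -0.1],
  [25, 32, -1, 0, 0, 0, -0.1],
  [25, 32, -1, 0, 0, 0, -0.1],
  [25, 32, -1, 0, 0, 0, -0.1],
  [38, 8, -1, 0, 0, 0, -0.1],
  [38, 8, -1, 0, 0, 0, -0.1],
  [38, 0, -1, 0, 0, 0, -0.1],
])

```text
t: 2.07
tcp_pos: [0.5567, -0.2545, 0.2508]
tool_rot: [0.74, 0.672, 0.003, -0.003]
force: [0.7, -0.9, 1.1]
finger_gap: 0.452
```

servo_tool([
  [38, 0, 0, 0, 0, -0.03, -0.1],
  [38, 0, 0, 0, 0, -0.03, -0.1],
  [38, -4, 0, 0, 0, 0, -0.1],
  [38, -4, 0, 0, 0, 0, -0.1],
  [38, -4, 0, 0, 0, 0, -0.1],
  [38, -4, 0, 0, 0, 0, -0.1],
  [38, -4, 0, 0, 0, 0, -0.1],
  [38, -4, 0, 0, 0, 0, -0.1],
  [38, -4, 0, 0, 0, 0, -0.1],
  [38, -4, 0, 0, 0, 0, -0.1],
  [38, 0, 0, 0, 0, 0, -0.1],
  [38, 0, 0, 0, 0, 0, -0.1],
])

```text
t: 3.07
tcp_pos: [0.5484, 0.2253, 0.2532]
tool_rot: [0.733, 0.68, 0.002, -0.004]
force: [-0.1, -0.2, -0.5]
finger_gap: 0.449
```

servo_tool([
  [25, -18, 0, 0, 0, -0.03, -0.1],
  [22, -14, 0, 0, 0, -0.015, -0.1],
  [4, -2, 10, 0, 0, 0, -0.1],
  [0, 0, 0, 0, 0, 0, -0.1],
  [0, 0, 0, 0, 0, 0, -0.1],
])

```text
t: 3.48
tcp_pos: [0.5154, 0.2896, 0.2424]
tool_rot: [0.718, 0.696, 0.004, -0.004]
force: [-0.2, 0.0, 0.1]
finger_gap: 0.449
```

```bash
cat > st.py <<'E'
from h import *
from station import manip
from scipy.spatial.transform import Rotation as R
a=np.array([.5503,.0649,-1.6024])
s=manip.sense(); p=s["tcp_pos"]; c,n=np.cos(a[2]),np.sin(a[2])
dx,dy=p[0]-a[0],p[1]-a[1]
print("t",round(s["t"],2),"rack xyz mm",(1000*np.array([c*dx+n*dy,-n*dx+c*dy,p[2]])).round(1),"force",s["force"].round(1))
M=R.from_quat(s["tool_rot"]).as_matrix(); D=np.c_[[-c,-n,0],[-n,c,0],[0,0,-1]]
print("rotvec to fix (tool)",R.from_matrix(M.T@D).as_rotvec().round(3),"gap",s["finger_gap"])
E
python3 st.py; python3 - <<'E'
from station import manip
import cv2
for n in("top","wrist","scene"):
    cv2.imwrite(f"pics/{n}1.png",manip.snapshot(n)["frame"][:,:,::-1])
E
```

```text
t 3.48 rack xyz mm [-223.5  -42.   242.4] force [-0.2  0.   0.1]
rotvec to fix (tool) [-0.001 -0.011 -0.   ] gap 0.4494338693024288
```

View pics/wrist1.png

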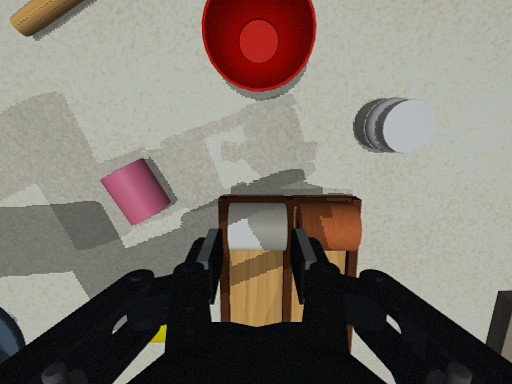

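The wrist view shows the white drum at (258,226) against the lip and the terracotta drum at (330,227). The lane lies between the fingers. I'll check the pose fit by reprojecting it into this view.

```bash
python3 - <<'E'
from h import *
from station import manip
a=np.array([.5503,.0649,-1.6024]); s=manip.snapshot("wrist"); im=s["frame"][:,:,::-1].copy()
P=[(-182,94,43),(-182,-94,43),(-182,0,43),(-152,-9,92),(-152,-79,92),(-122,-9,62),(-122,-79,62),(154,-94,60)]
for u in proj(s,rk(a,P)):
    print(u.round(1)); cv2.circle(im,tuple(int(round(x)) for x in u),2,(0,255,0),-1)
c=im[170:300,190:390]; cv2.imwrite("pics/w1c.png",cv2.resize(c,None,fx=4,fy=4))
print("tcp",proj(s,manip.sense()["tcp_pos"]))
E
```

```text
[359.8 201.4]
[216.3 201.7]
[288.  201.5]
[284.2 239. ]
[224.3 239.1]
[281.4 249.9]
[227.7 250. ]
[223.7 406.5]
tcp [[257.12576462 243.44059741]]
```

View pics/w1c.png

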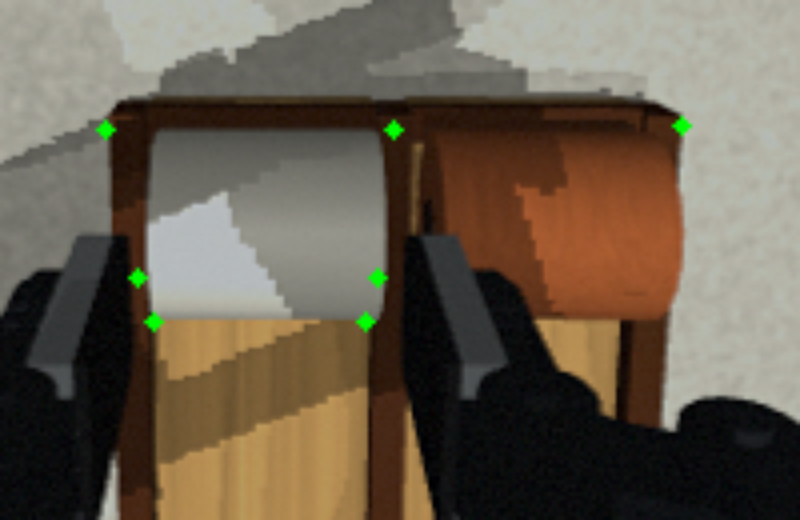

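The reprojection agrees to about 2 px: the drum's uphill edge is at row 250 as predicted, and the drum sits about 2 mm toward +y within its play. Next I descend behind the foot.

servo_tool([
  [0, 0, 30, 0, -0.011, 0, -0.3],
  [0, 0, 30, 0, 0, 0, -0.3],
  [0, 0, 30, 0, 0, 0, -0.3],
  [0, 0, 30, 0, 0, 0, -0.3],
  [0, 0, 20, 0, 0, 0, -0.3],
  [0, 0, 15, 0, 0, 0, -0.3],
  [0, 0, 8, 0, 0, 0, -0.3],
  [0, 0, 0, 0, 0, 0, -0.3],
  [0, 0, 0, 0, 0, 0, -0.3],
])

```text
t: 4.43
tcp_pos: [0.5302, 0.2801, 0.0789]
tool_rot: [0.726, 0.688, 0.007, 0.004]
force: [0.6, 0.1, 1.4]
finger_gap: 0.35
```

```bash
python3 st.py; python3 - <<'E'
from station import manip
import cv2
f=manip.snapshot("wrist")["frame"][:,:,::-1]; cv2.imwrite("pics/wrist2.png",f)
f=manip.snapshot("scene")["frame"][130:270,200:340,::-1]; cv2.imwrite("pics/scene2.png",cv2.resize(f,None,fx=4,fy=4))
E
```

```text
t 4.43 rack xyz mm [-214.5  -26.9   78.9] force [0.6 0.1 1.4]
rotvec to fix (tool) [ 0.016 -0.004 -0.023] gap 0.34983315239588997
```

View pics/wrist2.png

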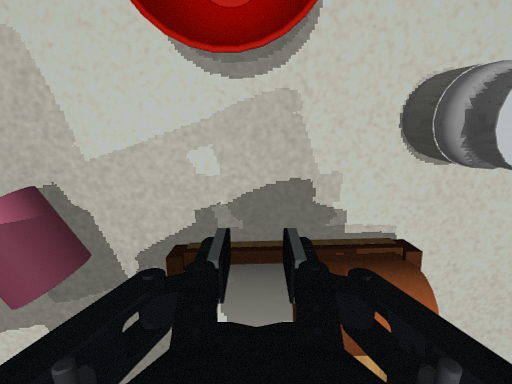

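View pics/scene2.png

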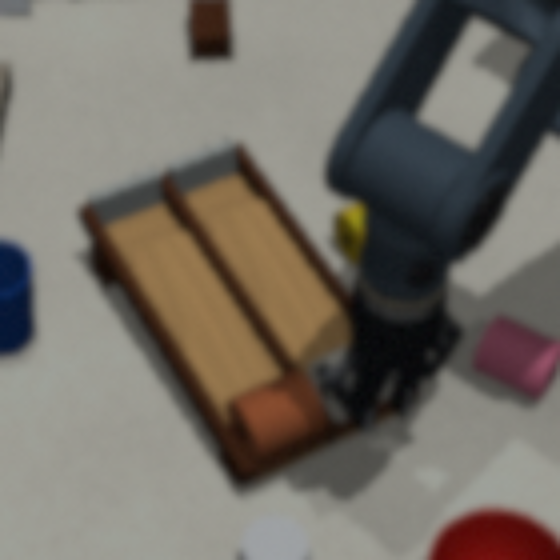

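The descent drifted about 15 mm sideways. The fingers are still clear of both drums, so I'll correct before going lower.

servo_tool([
  [5, -7, 0, 0.008, 0, -0.012, -0.3],
  [4, -7, 0, 0.008, 0, -0.012, -0.3],
  [0, 0, 0, 0, 0, 0, -0.3],
  [0, 0, 0, 0, 0, 0, -0.3],
])

```text
t: 4.87
tcp_pos: [0.518, 0.2921, 0.0839]
tool_rot: [0.717, 0.697, 0.005, 0.0]
force: [-0.5, -0.2, -0.0]
finger_gap: 0.35
```

```bash
python3 st.py
```

```text
t 4.87 rack xyz mm [-226.1  -39.5   83.9] force [-0.5 -0.2 -0. ]
rotvec to fix (tool) [ 0.007 -0.008  0.004] gap 0.34961982759619625
```

servo_tool([
  [0, -3, 10, 0.004, -0.004, 0, -0.3],
  [0, -2, 10, 0.004, -0.004, 0, -0.3],
  [0, 0, 7, 0, 0, 0, -0.3],
  [0, 0, 3, 0, 0, 0, -0.3],
  [0, 0, 0, 0, 0, 0, -0.3],
])

```text
t: 5.28
tcp_pos: [0.5123, 0.2934, 0.0516]
tool_rot: [0.716, 0.698, -0.0, 0.0]
force: [-0.0, 0.8, -0.9]
finger_gap: 0.35
```

```bash
python3 st.py
```

```text
t 5.28 rack xyz mm [-227.2  -45.2   51.6] force [-0.   0.8 -0.9]
rotvec to fix (tool) [0.    0.001 0.006] gap 0.3502972914537515
```

servo_tool([
  [-6, 0, 0, 0, 0, 0, -0.3],
  [-6, 0, 0, 0, 0, 0, -0.3],
  [-6, 0, 0, 0, 0, 0, -0.3],
  [-5, 0, 0, 0, 0, 0, -0.3],
  [-5, 0, 0, 0, 0, 0, -0.3],
  [-5, 0, -0.5, 0, 0, 0, -0.3],
  [-5, 0, -0.5, 0, 0, 0, -0.3],
  [-5, 0, -0.5, 0, 0, 0, -0.3],
])

```text
t: 5.95
tcp_pos: [0.5125, 0.2467, 0.0534]
tool_rot: [0.716, 0.698, 0.001, 0.001]
force: [-0.4, 1.4, 2.3]
finger_gap: 0.355
```

```bash
python3 st.py
```

```text
t 5.95 rack xyz mm [-180.5  -43.5   53.4] force [-0.4  1.4  2.3]
rotvec to fix (tool) [ 0.003 -0.001  0.005] gap 0.35461003514409606
```

servo_tool([
  [-5, 0, -0.6, 0, 0, 0, -0.3],
  [-5, 0, -0.6, 0, 0, 0, -0.3],
  [-5, 0, -0.6, 0, 0, 0, -0.3],
  [-5, 0, -0.6, 0, 0, 0, -0.3],
  [-5, 0, -0.6, 0, 0, 0, -0.3],
  [-5, 0, -0.6, 0, 0, 0, -0.3],
])

```text
t: 6.45
tcp_pos: [0.5128, 0.2139, 0.0584]
tool_rot: [0.716, 0.698, 0.003, 0.001]
force: [-0.2, 2.4, 1.0]
finger_gap: 0.35
```

```bash
python3 st.py; python3 - <<'E'
from station import manip
import cv2
f=manip.snapshot("wrist")["frame"][:,:,::-1]; cv2.imwrite("pics/wrist3.png",f)
f=manip.snapshot("scene")["frame"][130:270,200:340,::-1]; cv2.imwrite("pics/scene3.png",cv2.resize(f,None,fx=4,fy=4))
E
```

```text
t 6.45 rack xyz mm [-147.7  -42.2   58.4] force [-0.2  2.4  1. ]
rotvec to fix (tool) [ 0.006 -0.002  0.005] gap 0.34998708260553213
```

View pics/wrist3.png

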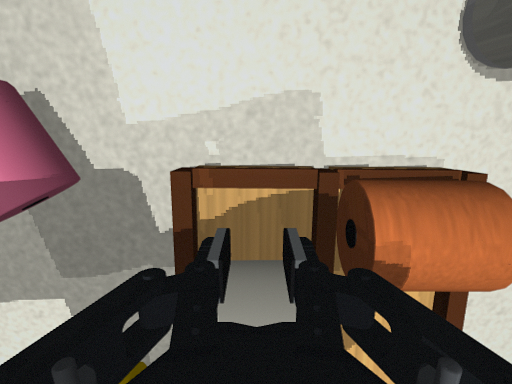

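View pics/scene3.png

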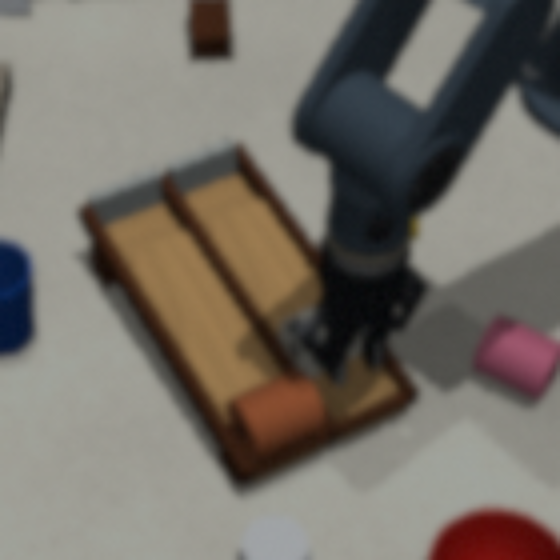

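The white drum has left the lip (it shows at about (257,290) ahead of the fingers). The terracotta drum hasn't moved. I'll keep pushing.

servo_tool([
  [-6, -0.3, -0.4, 0.001, 0, 0, -0.3],
  [-6, -0.3, -0.4, 0.001, 0, 0, -0.3],
  [-6, -0.3, -0.4, 0.001, 0, 0, -0.3],
  [-6, -0.3, -0.4, 0.001, 0, 0, -0.3],
  [-6, -0.3, -0.4, 0.001, 0, 0, -0.3],
  [-6, -0.3, -0.4, 0.001, 0, 0, -0.3],
  [-6, -0.3, -0.4, 0.001, 0, 0, -0.3],
  [-6, -0.3, -0.4, 0.001, 0, 0, -0.3],
  [-6, -0.3, -0.4, 0.001, 0, 0, -0.3],
  [-6, -0.3, -0.4, 0.001, 0, 0, -0.3],
  [-6, -0.3, -0.4, 0.001, 0, 0, -0.3],
  [-6, -0.3, -0.4, 0.001, 0, 0, -0.3],
])

```text
t: 7.55
tcp_pos: [0.5068, 0.1367, 0.064]
tool_rot: [0.717, 0.697, -0.001, -0.004]
force: [0.5, 3.7, 3.5]
finger_gap: 0.348
```

```bash
python3 st.py
```

```text
t 7.55 rack xyz mm [-70.4 -45.8  64. ] force [0.5 3.7 3.5]
rotvec to fix (tool) [-0.006 -0.005  0.003] gap 0.34788481425933276
```

servo_tool([
  [-6, 0.2, -0.6, -0.001, 0, 0, -0.3],
  [-6, 0.2, -0.6, -0.001, 0, 0, -0.3],
  [-6, 0.2, -0.6, -0.001, 0, 0, -0.3],
  [-6, 0.1, -0.6, -0.001, 0, 0, -0.3],
  [-6, 0.1, -0.6, 0, 0, 0, -0.3],
  [-6, 0, -0.6, 0, 0, 0, -0.3],
  [-6, 0, -0.6, 0, 0, 0, -0.3],
  [-6, 0, -0.6, 0, 0, 0, -0.3],
  [-6, 0, -0.6, 0, 0, 0, -0.3],
  [-6, 0, -0.6, 0, 0, 0, -0.3],
  [-6, 0, -0.6, 0, 0, 0, -0.3],
  [-6, 0, -0.6, 0, 0, 0, -0.3],
])

```text
t: 8.55
tcp_pos: [0.5036, 0.0569, 0.0714]
tool_rot: [0.717, 0.697, -0.0, -0.004]
force: [1.1, 2.9, 2.4]
finger_gap: 0.347
```

```bash
python3 st.py; python3 - <<'E'
from station import manip
import cv2
f=manip.snapshot("wrist")["frame"][:,:,::-1]; cv2.imwrite("pics/wrist4.png",f)
f=manip.snapshot("scene")["frame"][130:270,200:340,::-1]; cv2.imwrite("pics/scene4.png",cv2.resize(f,None,fx=4,fy=4))
E
```

```text
t 8.55 rack xyz mm [  9.5 -46.4  71.4] force [1.1 2.9 2.4]
rotvec to fix (tool) [-0.006 -0.005  0.003] gap 0.34670934953002586
```

View pics/wrist4.png

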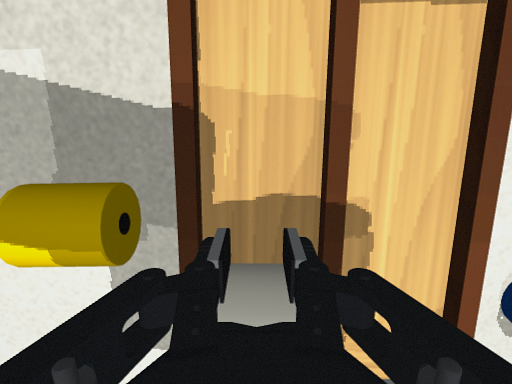

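View pics/scene4.png

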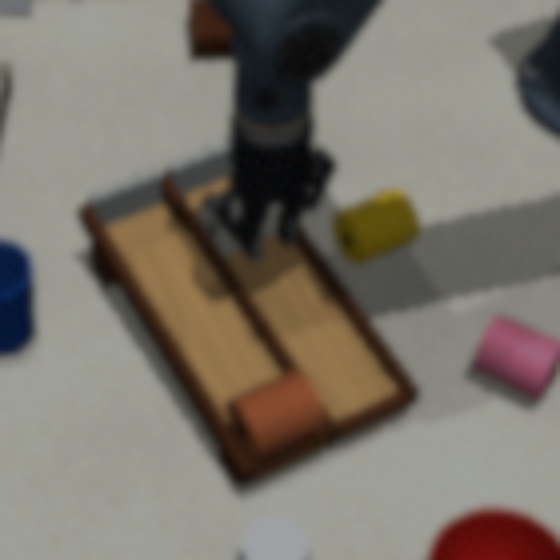

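The drum is at about rack x 50, still ahead of the fingers. I'll slow down for the crest.

servo_tool([
  [-5, 0.2, -0.7, -0.002, 0, 0, -0.3],
  [-5, 0.2, -0.7, -0.002, 0, 0, -0.3],
  [-4, 0.2, -0.6, 0, 0, 0, -0.3],
  [-4, 0.1, -0.5, 0, 0, 0, -0.3],
  [-4, 0, -0.5, 0, 0, 0, -0.3],
  [-4, 0, -0.4, 0, 0, 0, -0.3],
  [-4, 0, -0.4, 0, 0, 0, -0.3],
  [-4, 0, -0.4, 0, 0, 0, -0.3],
  [-3, 0, -0.3, 0, 0, 0, -0.3],
])

```text
t: 9.4
tcp_pos: [0.5026, 0.0161, 0.0758]
tool_rot: [0.717, 0.697, 0.001, -0.002]
force: [-0.4, -0.1, -0.2]
finger_gap: 0.352
```

```bash
python3 st.py; python3 - <<'E'
from station import manip
import cv2
f=manip.snapshot("wrist")["frame"][:,:,::-1]; cv2.imwrite("pics/wrist5.png",f)
E
```

```text
t 9.4 rack xyz mm [ 50.3 -46.2  75.8] force [-0.4 -0.1 -0.2]
rotvec to fix (tool) [-0.003 -0.004  0.004] gap 0.3522334246991637
```

View pics/wrist5.png

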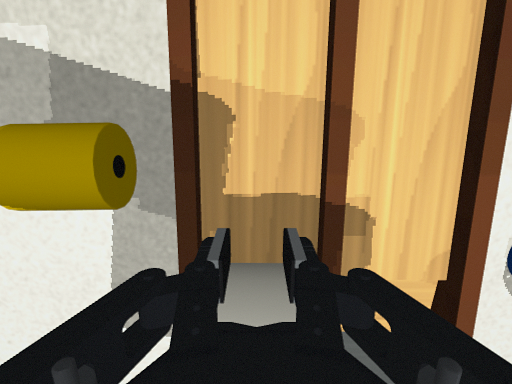

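Contact force has dropped to near zero, so the drum is at or just past the crest. A few more small steps up to about TCP x 60 will leave the seated drum unpressed.

servo_tool([
  [-3, 0, -0.3, 0, 0, 0, -0.3],
  [-3, 0, -0.3, 0, 0, 0, -0.3],
  [-3, 0, -0.3, 0, 0, 0, -0.3],
  [-2, 0, 0, 0, 0, 0, -0.3],
  [0, 0, 0, 0, 0, 0, -0.3],
])

```text
t: 9.87
tcp_pos: [0.5022, 0.0016, 0.0761]
tool_rot: [0.717, 0.697, -0.0, -0.002]
force: [-0.3, 0.7, -0.2]
finger_gap: 0.348
```

```bash
python3 st.py; python3 - <<'E'
from station import manip
import cv2
f=manip.snapshot("wrist")["frame"][:,:,::-1]; cv2.imwrite("pics/wrist6.png",f)
f=manip.snapshot("scene")["frame"][130:270,200:340,::-1]; cv2.imwrite("pics/scene6.png",cv2.resize(f,None,fx=4,fy=4))
E
```

```text
t 9.87 rack xyz mm [ 64.7 -46.   76.1] force [-0.3  0.7 -0.2]
rotvec to fix (tool) [-0.003 -0.002  0.004] gap 0.34836173541630155
```

View pics/wrist6.png

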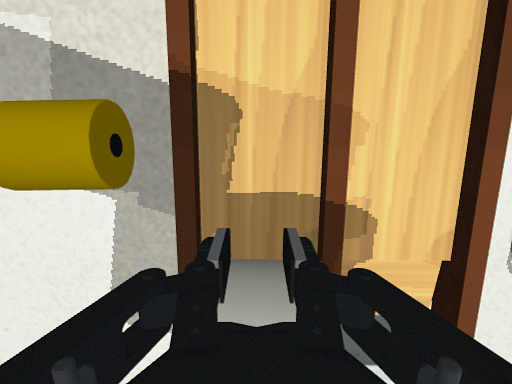

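View pics/scene6.png

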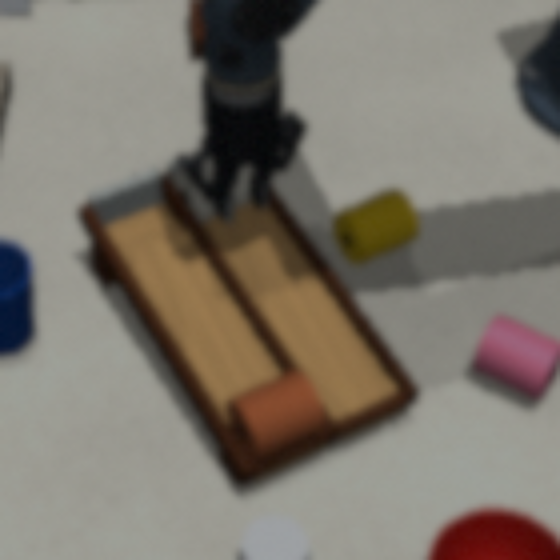

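With the TCP at x 64.7, the drum centre is at x 105 or more, past the crest. I'll back off gently by about 20 mm and check that it doesn't follow.

servo_tool([
  [3, 0, 0, 0, 0, 0, -0.3],
  [4, 0, 0, 0, 0, 0, -0.3],
  [4, 0, 0, 0, 0, 0, -0.3],
  [4, 0, 0, 0, 0, 0, -0.3],
  [0, 0, 0, 0, 0, 0, -0.3],
  [0, 0, 0, 0, 0, 0, -0.3],
  [0, 0, 0, 0, 0, 0, -0.3],
])

```text
t: 10.55
tcp_pos: [0.5023, 0.02, 0.0761]
tool_rot: [0.716, 0.698, -0.0, -0.002]
force: [1.8, -0.5, 0.0]
finger_gap: 0.352
```

```bash
python3 st.py; python3 - <<'E'
from station import manip
import cv2
f=manip.snapshot("wrist")["frame"][:,:,::-1]; cv2.imwrite("pics/wrist7.png",f)
E
```

```text
t 10.55 rack xyz mm [ 46.4 -46.6  76.1] force [ 1.8 -0.5  0. ]
rotvec to fix (tool) [-0.004 -0.003  0.006] gap 0.3518059337572287
```

View pics/wrist7.png

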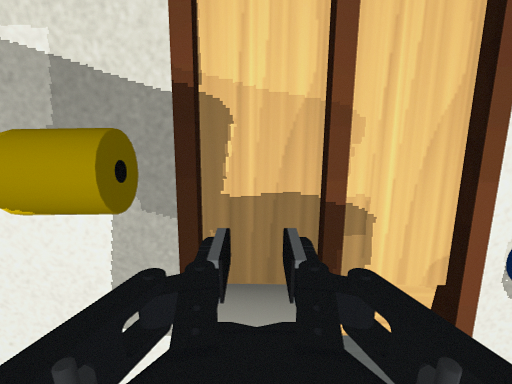

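A gap opened (the drum's edge went from row 260 to 284), so it stays put. Next I lift clear and check from all cameras.

servo_tool([
  [10, 0, -10, 0, 0, 0, -0.3],
  [12, 0, -20, 0, 0, 0, -0.3],
  [12, 0, -30, 0, 0, 0, -0.3],
  [12, 0, -30, 0, 0, 0, -0.3],
  [12, 0, -30, 0, 0, 0, -0.3],
  [20, 0, -20, 0, 0, 0, -0.3],
  [30, 0, 0, 0, 0, 0, -0.3],
  [30, 0, 0, 0, 0, 0, -0.3],
  [30, 0, 0, 0, 0, 0, -0.3],
  [20, 0, 0, 0, 0, 0, -0.3],
  [0, 0, 0, 0, 0, 0, -0.3],
  [0, 0, 0, 0, 0, 0, -0.3],
])

```text
t: 11.6
tcp_pos: [0.5096, 0.2138, 0.225]
tool_rot: [0.718, 0.696, 0.001, -0.003]
force: [-0.4, -0.5, -0.9]
finger_gap: 0.349
```

```bash
python3 st.py; python3 - <<'E'
from h import *
from station import manip
a=np.array([.5503,.0649,-1.6024])
for n in("scene","top"):
    s=manip.snapshot(n); f=s["frame"][:,:,::-1].copy()
    # seated silhouette end circles
    th=np.linspace(0,2*np.pi,60); print(n)
    for y in(-77,-7): 
        u=proj(s,rk(a,np.c_[112+30*np.cos(th),0*th+y,78.4+30*np.sin(th)]))
    r0,c0=((130,200) if n=="scene" else (140,170)); k=4
    g=cv2.resize(f[r0:r0+140,c0:c0+140],None,fx=k,fy=k)
    for y in(-77,-7):
        u=proj(s,rk(a,np.c_[112+30*np.cos(th),0*th+y,78.4+30*np.sin(th)]))
        cv2.polylines(g,[(((u-[c0,r0]+.5)*k-.5).round().astype(int))],True,(0,255,0),1)
    cv2.imwrite(f"pics/{n}8.png",g)
    cv2.imwrite(f"pics/{n}8full.png",f)
E
```

```text
t 11.6 rack xyz mm [-147.5  -45.4  225. ] force [-0.4 -0.5 -0.9]
rotvec to fix (tool) [-0.002 -0.006 -0.   ] gap 0.34864804004953154
scene
top
```

View pics/scene8.png

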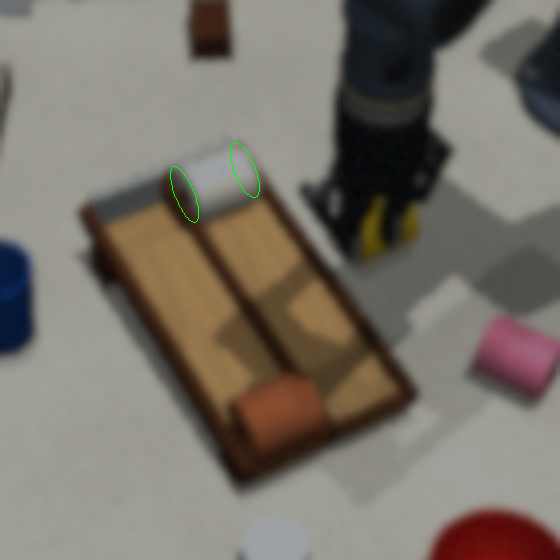

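View pics/top8.png

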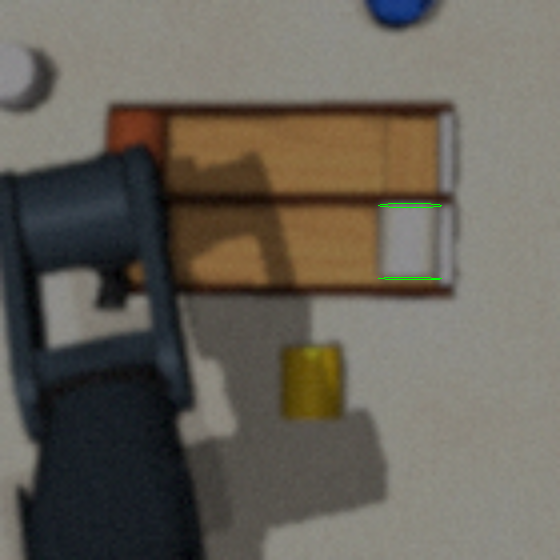

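The drum sits in the seat in line with its predicted outline. I'll zoom in for its exact position along the lane and whether it is still, since the seated tolerance is 7 mm.

```bash
python3 - <<'E'
from h import *
from station import manip
a=np.array([.5503,.0649,-1.6024])
s=manip.snapshot("top"); f=s["frame"][:,:,::-1]
e=proj(s,rk(a,[[82,-44,78],[112,-44,108],[142,-44,78],[142,-44,90]])); print(e.round(2))
r=int(round(e[1,1])); print(r); print(np.arange(258,286)); print(f[r-6:r+6,258:286].mean((0)).round().astype(int).tolist())
g=cv2.resize(f[180:222,255:295],None,fx=14,fy=14,interpolation=cv2.INTER_NEAREST)
s2=manip.snapshot("scene"); h=cv2.resize(s2["frame"][155:197,232:272,::-1],None,fx=14,fy=14,interpolation=cv2.INTER_CUBIC)
cv2.imwrite("pics/z9.png",cv2.resize(np.hstack([g,h]),(784,412)))
E
```

```text
[[264.17 200.48]
 [272.37 200.16]
 [279.82 200.59]
 [280.02 200.44]]
200
[258 259 260 261 262 263 264 265 266 267 268 269 270 271 272 273 274 275
 276 277 278 279 280 281 282 283 284 285]
[[61, 104, 138], [61, 104, 138], [62, 104, 138], [60, 103, 137], [58, 101, 134], [60, 94, 123], [70, 89, 104], [95, 104, 109], [114, 123, 126], [126, 134, 135], [136, 139, 141], [138, 138, 139], [140, 139, 140], [139, 138, 139], [141, 139, 140], [140, 138, 140], [140, 139, 140], [134, 138, 139], [126, 134, 136], [113, 122, 126], [99, 106, 110], [99, 103, 105], [123, 123, 124], [136, 134, 135], [124, 123, 125], [100, 102, 104], [107, 112, 114], [125, 132, 134]]
```

View pics/z9.png

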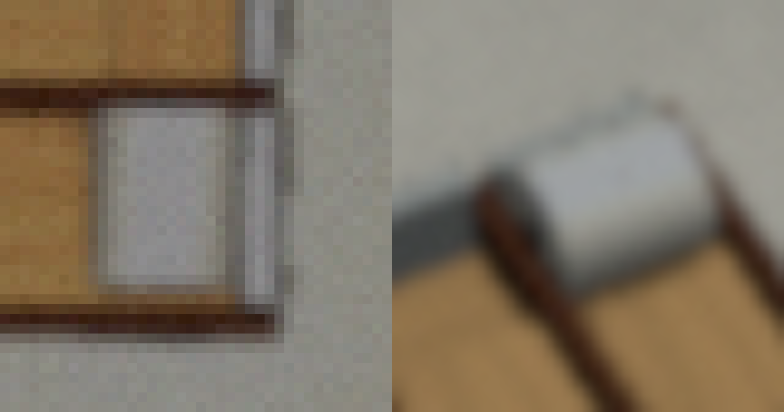

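The drum's shading is symmetric about col 271.5, against 272.0 predicted. It touches the stop plate at about col 279, with no wood visible between them. That is about 2 mm of offset, with the fitted plate face off the same way. Both views since release agree, so I hand in.

```bash
python3 - <<'E'
from station import manip
print(manip.sign_off())
E
```

```text
the job is handed in; nothing more can be done
None
```

I rolled the white drum up its lane with the half-open fingertips, over the crest and into the seat. Then I backed off, lifted clear and handed the job in at about 11.7 s of the 40 s allowed; sign-off gives no verdict.

**Last checks:**
- **Drum position:** it lies against the upper stop with its axis across the lane. The top view put its centre about 0.5 px (about 2 mm) from the predicted seated place, against a tolerance of 7 mm. That error is in the same direction as the known error in my fit of the stop plate. I did not measure its height or speed directly, but it did not follow the fingers when I withdrew.
- **Push force:** the wrist force readings I took never exceeded about 5 N in total, against the 30 N limit on the drum. I only read it at the end of each move.
- **Other objects:** the terracotta drum shows no movement from the foot of its lane. The arm went near no bystander, though I did not measure their final positions. At the end it was about 0.22 m above the bench, touching nothing.

**What disagreed:**
- **Fast descent:** it drifted about 15 mm sideways. I corrected this before touching anything.
- **Rack angle:** the scene-camera fit differed from the top-camera fit by about 0.024 rad. I used the top-camera fit, which the wrist view confirmed.

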